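Take the ball valve from the drawer and hold it up to the inspection camera

ROBOT

A 6-joint arm with a two-finger parallel gripper is mounted at the origin on a cart in front of the work surface, level with it; the furniture and walls round the work are solid. World frame = base frame: x ahead of the robot, y to its left, z up, the work surface at z = 0. Lengths are in m, angles in rad, forces in N, time in s.
With the tool pointing down it reaches from about 0.375 to 0.9 m from the base axis. Payload 3.1 kg.
Tool frame: the origin (TCP) lies at the centre of the arm's flange, where the gripper is bolted on; the fingertips stand 182 mm ahead of it and the grasp point (between the pads) lies 164 mm ahead of it; z points along the fingers, y is the line along which they close (so a half turn about z gives the same grasp; the last joint's range is limited). The gripper opens to 87 mm and grips with 3 to 60 N. Pads are 19 mm wide; open, the fingers measure 117 mm over their backs; the gripper's body (75 mm by 190 mm) begins 51 mm behind the grasp point.
Start: joints at [-1.423, 0.527, 1.433, -0, 1.181, -0.178], TCP at [0.201, -0.592, 0.405] pointing down, gripper open.
Joint ranges: [-3.08, 3.08], [-0.75, 2.2], [0.22, 2.44], [-1.43, 4.57], [0, 2.65], [-2.85, 2.85]. Speed limits (rad/s): [2.79, 2.79, 3.14, 3.14, 3.14, 3.14].

INTERFACE

Orientations are given as a unit quaternion [x, y, z, w].
In Python, from rig import * gives the robot as it stands.
- The arm moves only by the tool move_arm, never from a script. Its argument "commands" is a list that holds one entry, the list of rows, each a list of 6 numbers: the shift along the tool's x, y, z in units of 40 mm (1.0 is 40 mm), then the turn, a rotation vector about the tool's x, y, z in rad. A call has 1 to 12 rows; each row is the pose to reach, as a shift and turn from the pose commanded when the call began, along the tool's axes at that moment; what a row does not reach only later rows make up. A row lasts 1/8 s, in which the tool goes at most 62.5 mm and 10.7 degrees, less where a joint would pass 70% of its speed; a pose out of reach is approached as far as the arm can. A call with a gripper value outside its range is refused whole. "claw" is the closure, from -1 (fully open) to 1 (shut), so that 0 is half open, set as the call begins (left out, the last holds). The fingers move at their own pace and stop on an object; "squeeze" is the grip in N (left out, the last holds). Time passes only in rows, so rows that repeat a pose let the fingers close. It gives the time, the measured TCP pose, the force, the opening and the grip force at its end, in the units of the state.
- get_obs(): the state, without advancing time (a new reading comes with each control period).
- camera(name): name is "scene" or "top" or "wrist"; returns a dict with "pixels" (420x560x3 uint8, blue, green, red), "range_z" (420x560 float32, m along the optical axis (not along the pixel's ray), 0 where there is no reading), "camera_matrix" (3x3 intrinsics, pixels), "extrinsics" (4x4, takes a point from world to camera coordinates). Camera axes: x right, y up, looking along -z (the intrinsics and any distortion apply to the point x, -y, -z); pixel columns grow to the right and rows downward; lengths in m; the calibration is good to about 2 mm. A picture is of the moment at which its call begins.
- hand_in(): hands the job in; it is judged then, once.
The state is a dict: "time": time; "q": joint angles; "joint_velocities": joint speeds; "joint_torque": joint torques, N m; "position": TCP position; "tool_rot": TCP orientation; "ft_force": force on the tool from outside, world axes, zero at the start; "moment": the same for the moment, N m; "grip_width": finger opening in m; "grip_force": force on a finger pad.
Only numpy, scipy, OpenCV 4.12 (cv2) and the standard library are available. Lean on these libraries where they do the work, as an engineer would, in place of code of your own. Each camera call takes 0.05 s, during which the arm holds its last target. There are 200 camera calls.

TASK

Pull the upper drawer of the drawer unit open, take out the brass ball valve and hold it up, still, to the inspection camera for a look into its port: lever on top, the open end that the lever does not reach over facing the lens, 10 cm in front of it, with the bore straight on the lens's line of sight. Leave the hose nipple in the drawer, and do not nudge the camera or shift anything else on the bench; the drawer may stay open. The program finishes while holding the valve there in the air.

Things in the scene. Friction and masses are not known exactly. Their poses are not given: they have to be found in the camera images.
- unit: Fixed grey steel drawer unit at the right of the bench, two blue drawer fronts one above the other; 180 deep x 260 wide x 152 mm high plus fronts and handles. Origin: centre of its underside. Its -x points out of the fronts (the way drawers slide), z up. Fronts' outer face at x = -97 mm; its top plate reaches to x = -85 mm. Shut, the upper drawer's inside spans x = -85 to +72 mm.
- drawer (a joint): Upper drawer: 0 = shut, grows as it slides out along the unit's -x, stop at 0.145 m; 0.12 m frees the valve. About 3 N of friction; stays where left. A divider at y = 0, 36 mm high, parts it into left and right compartments 115 mm wide. Above the bench: floor 79 mm, side rims 124 mm, top of the front 146 mm.
- drawer_low (a joint): Lower drawer, the same way; shut, to be left shut. Its like handle is 82 mm below the upper one.
- drawer_handle (a point): Middle of the upper drawer's handle: a level steel bar along the unit's y, 11 mm thick, 120 mm long (90 mm free between its two feet), its centre line 35 mm in front of the drawer front, 120 mm above the bench, 32 mm below the unit's top. Moves with the drawer; axes as the unit's.
- valve_centre (a point): Brass ball valve, flat red lever on top, lying on its foot in either compartment of the upper drawer, +y end roughly to the drawer front. Point: middle of its body on the bore, 16 mm above its foot. y along the bore, z up. Grip across x: cast body, 26 mm wide and 29 mm high, 34 mm free between the nuts; or a hexagon nut, 36 mm wide, 32 mm high, 14 mm long, at y = +-24 mm. 0.12 to 0.24 kg.
- valve_end (a point): Middle of the open port at the valve's +y end, to be shown to the lens: 31.5 mm along +y from valve_centre, same axes. The rigid lever, 12 mm wide, 44 to 50 mm above the foot, runs from y = +6 mm (of valve_centre) to -53 mm, over and past the other end, so it does not reach over this one.
- lens_front (a point): Middle of the front glass of the inspection camera's black lens, 40 mm across. Axes: -x is the line of sight out of the lens, y level, z up across that line. Camera and lens reach 120 mm behind this point. Tipped down by 0.1 to 0.4 rad; the clamps slip if pushed with over about 20 N.
- camera_stand: The camera's stand at the left of the bench, fixed: a foot 150 x 130 x 18 mm (x from -110 to +40 mm) with a steel column 22 mm thick, 378 mm high, at the origin. Origin on the bench under the column; the camera is on its -x side, the lens front about 136 mm from the column.
- nipple_centre (a point): Middle of a brass hose nipple (52 x 27 x 24 mm) lying in the drawer's other compartment; to be left in there.
- tub: Small white lidded tub, 64 mm across, 66 mm high, at the back of the bench; origin at its foot. Leave alone.
- spray: Upright spray can with a black cap, 60 mm across, 178 mm high, at the back of the bench; origin at its foot. Leave alone.
- marker: Marker pen, 135 mm long, 19 mm thick, lying on the note pad (9 mm thick, 300 x 214 mm) on the bench before the robot. Leave alone.
- driver: Screwdriver with a red handle, 200 mm long, 26 mm thick, lying at the left front of the bench. Leave alone.
- nipple_b: Brass hose nipple, 59 x 31 x 27 mm, lying on the bench by the picking bin. Leave alone.
- nipple_c: Brass hose nipple, 46 x 24 x 21 mm, lying on the bench by the picking bin. Leave alone.
- glue: Small adhesive bottle, 25 mm across, 80 mm high, standing behind the camera stand. Leave alone.
- fittings_bin: Small blue open-fronted picking bin with fittings, 136 x 104 x 81 mm, at the back of the bench, fixed; origin under its middle.

How it is judged:
On the way, in this order (a step that is already met when the one before it is completed fails the run):
1. the upper drawer is pulled open, at least 11 cm (value of joint drawer above 0.11 m), for 0.2 s.
2. the valve is gripped and lifted clear of the drawer (height (world z) of valve_centre above 0.15 m and contact force between the fingers and valve above 0.5 N), for 0.2 s.
At the end, for the whole second after the job is handed in: The fingers hold the valve still in the air: its lever-free port faces the lens, 80 to 120 mm before it and within 15 mm of the line of sight to the side and in height, the bore within 0.17 rad of that line, lever on top within 0.25 rad; lower drawer shut, nipple in the upper one (x of valve_end in the frame of lens_front between -0.12 and -0.08 m and y of valve_end in the frame of lens_front between -0.015 and 0.015 m and z of valve_end in the frame of lens_front between -0.015 and 0.015 m and angle between the y axis of valve_end and the x axis of lens_front, either way round below 0.17 rad and angle between the z axis of valve_end and the z axis of lens_front, either way round below 0.25 rad and angle between valve_end's own z axis and vertical below 1 rad and x of valve_centre in the frame of lens_front below -0.105 m and contact force between the fingers and valve above 1 N and contact force between valve and unit below 0.1 N and contact force between valve and camera_stand below 0.1 N and height (world z) of valve_centre above 0.11 m and linear speed of valve below 0.02 m/s and value of joint drawer_low below 0.02 m and height (world z) of nipple_centre between 0.075 and 0.12 m); the arm keeps its last pose, push and grip.
It fails at once if the camera is nudged by over 8 mm (distance of lens_front from where it was at the start of the episode above 0.008 m).
It fails at once if a thing standing or lying on the bench is shifted by over 2 cm (distance of any of tub, spray, marker, driver, nipple_b, nipple_c, glue from where it was at the start of the episode above 0.02 m).
It fails at once if the lower drawer is pulled open by over 3 cm (value of joint drawer_low above 0.03 m).
It fails at once if the nipple is lifted out of the drawer (height (world z) of nipple_centre above 0.15 m).
It also fails if it takes over 48 s, if anything falls off the work surface, if the arm or the gripper's body presses on something with over 40 N, if the wrist force passes 120 N, or if a joint passes its speed limit or range.

## Working session

There is one attempt and no reset: what is moved stays moved. The work goes in short steps, Python scripts to look and compute and a tool call to move; the robot and the scene stay as the last step left them, time stands still between calls to the robot, and variables do not carry over. Pictures are saved under pics/ and viewed, at most 10 in all, crops included, and the job is handed in when it is done.

Besides the shell and the picture viewer there is one more tool, called after "Emit:" as a command line: name --argument value ..., lists and objects as JSON in quotes. move_arm: Moves the arm, as the interface text tells. Its arguments: {"type":"object","properties":{"commands":{"type":"array","items":{"type":"array","items":{"type":"array","items":{"type":"number"}}}},"claw":{"type":"number"},"squeeze":{"type":"number"}},"required":["commands"]}

```bash
ls; mkdir -p pics
cat > h.py <<'E'
from rig import *
import numpy as np, cv2
from scipy.spatial.transform import Rotation as R
def cam(n):
    c=camera(n); np.savez(''+n+'.npz',**c); return c
def pts(c):
    K=c['camera_matrix'];z=c['range_z'];h,w=z.shape
    u,v=np.meshgrid(np.arange(w),np.arange(h))
    p=np.stack([(u-K[0,2])/K[0,0]*z,-(v-K[1,2])/K[1,1]*z,-z],-1)
    E=np.linalg.inv(c['extrinsics']); return p@E[:3,:3].T+E[:3,3]
E
python3 - <<'E'
from h import *
for n in('scene','top'):
    c=cam(n); cv2.imwrite(f'pics/{n}0.png',cv2.resize(c['pixels'],(800,600)))
    print(n,c['camera_matrix'],np.linalg.inv(c['extrinsics']).round(3))
print(get_obs())
E
```

```text
pics
scene [[532.20253066   0.         286.01847878]
 [  0.         532.20253066 216.34608583]
 [  0.           0.           1.        ]] [[ 0.755  0.406 -0.515 -0.343]
 [-0.656  0.473 -0.588 -0.936]
 [ 0.005  0.782  0.623  1.217]
 [ 0.     0.     0.     1.   ]]
top [[404.73865844   0.         286.55594752]
 [  0.         404.73865844 214.48654138]
 [  0.           0.           1.        ]] [[-0.211  0.952 -0.222  0.256]
 [-0.978 -0.204  0.054  0.102]
 [ 0.006  0.228  0.974  1.312]
 [ 0.     0.     0.     1.   ]]
{'time': 0.1, 'q': array([-1.42250050e+00,  5.28364215e-01,  1.43372621e+00, -9.24203476e-07,
        1.18140280e+00, -1.78479912e-01]), 'joint_velocities': array([ 6.06777992e-04, -3.36173994e-03, -3.70793069e-03, -4.97816116e-05,
        5.73486853e-04, -1.15039937e-03]), 'joint_torque': array([-8.69932792e-04, -4.40987134e+01, -1.77150983e+01,  6.35385001e-02,
        5.34022122e-02, -4.69226109e-05]), 'position': array([ 0.20061517, -0.59161884,  0.40388993]), 'tool_rot': array([ 9.86681395e-01,  1.62661983e-01,  1.39138741e-05, -9.50181261e-04]), 'ft_force': array([0.32984397, 0.09554556, 0.19289534]), 'moment': array([ 0.05240971,  0.02259102, -0.01299626]), 'grip_force': 0.0, 'grip_width': 0.08691294845306179}
```

View pics/scene0.png

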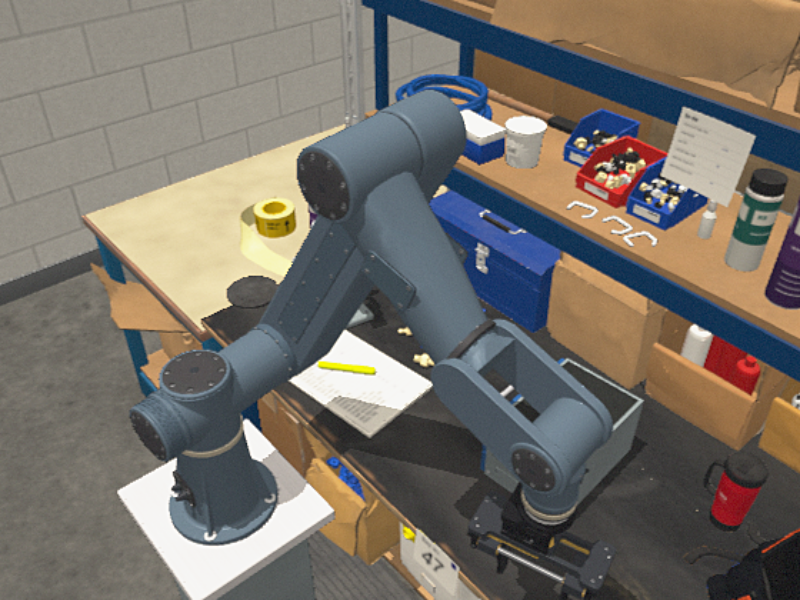

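View pics/top0.png

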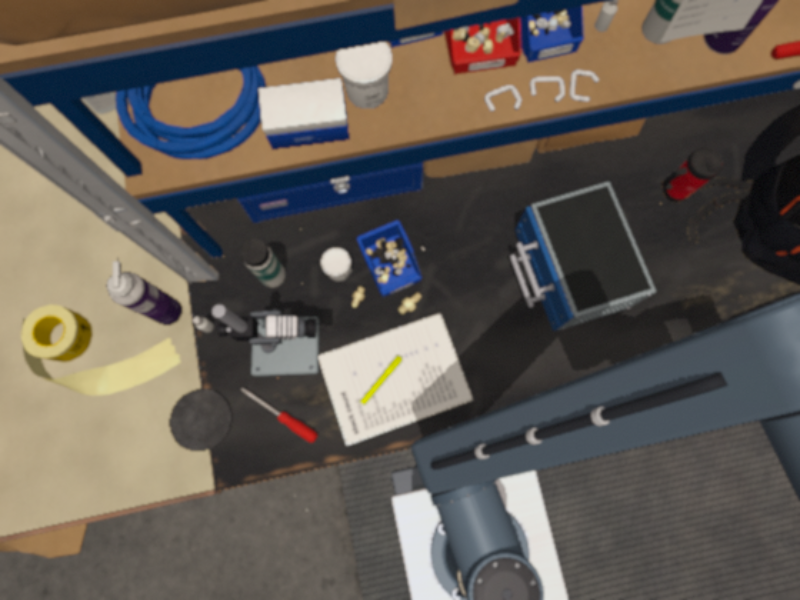

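Top view: the unit is at right (top plate corners about (530,205), (612,183), (655,290), (565,325)). The handle is at about (528,273). The camera points right, with its lens front at about (315,327). Measuring these from the depth data.

Run:
```python
from h import *
c=dict(np.load('top.npz'));P=pts(c)
s=.7
im=c['pixels']
a=im[180:280,120:240];a=cv2.resize(a,None,fx=5,fy=5,interpolation=cv2.INTER_CUBIC)
b=im[120:240,340:470];b=cv2.resize(b,(540,500),interpolation=cv2.INTER_CUBIC)
cv2.imwrite('pics/crop1.png',cv2.resize(np.hstack([a,b]),(800,350)))
# unit top plate
m=(abs(P[...,2]-.152)<.006); m[:, :360]=0; m[240:]=0
lab,L,st,ce=cv2.connectedComponentsWithStats(m.astype(np.uint8))
k=1+np.argmax(st[1:,4]);q=P[L==k]; print('top',st[k],q.mean(0),np.median(q[:,2]))
r=cv2.minAreaRect(q[:,:2].astype(np.float32));print(r,cv2.boxPoints(r))
# handle points
m=(P[...,2]>.110)&(P[...,2]<.135);m[:,:350]=0;m[:,390:]=0;m[150:240]&=True;m[240:]=0
v,u=np.nonzero(m);print('handle',len(v));q=P[m];r=cv2.minAreaRect(q[:,:2].astype(np.float32));print(r,cv2.boxPoints(r),np.median(q,0))
# camera region
m=(P[...,2]>.1);m[:,:120]=0;m[:,235:]=0;m[:205]=0;m[250:]=0
q=P[m];print('cam',len(q),q.min(0),q.max(0))
for y in np.arange(q[:,1].min(),q[:,1].max(),.01):
    g=q[abs(q[:,1]-y)<.005]
    if len(g):print(round(y,3),len(g),g[:,0].min().round(3),g[:,0].max().round(3),np.percentile(g[:,2],[5,50,95]).round(3))
```

```text
top [ 369  127   90   96 4926] [ 0.56168223 -0.36450937  0.15287245] 0.1529854711000136
((0.565535306930542, -0.36295902729034424), (0.26109814643859863, 0.19481347501277924), 5.216969966888428) [[ 0.42667007 -0.2778263 ]
 [ 0.44438398 -0.47183275]
 [ 0.70440054 -0.44809175]
 [ 0.68668664 -0.2540853 ]]
handle 411
((0.6811792850494385, -0.2643028497695923), (0.12533217668533325, 0.3866928815841675), 74.84756469726562) [[ 0.4781746  -0.27425185]
 [ 0.8514236  -0.3753287 ]
 [ 0.884184   -0.25435385]
 [ 0.51093495 -0.15327701]] [ 0.57431474 -0.2574221   0.12332633]
cam 1259 [0.25589475 0.10153942 0.10105477] [0.55490151 0.40789932 1.31246062]
0.102 15 0.256 0.256 [1.312 1.312 1.312]
0.222 11 0.497 0.521 [0.213 0.219 0.221]
0.232 46 0.487 0.522 [0.211 0.218 0.224]
0.242 51 0.488 0.525 [0.206 0.218 0.223]
0.252 50 0.492 0.527 [0.211 0.222 0.226]
0.262 61 0.493 0.53 [0.217 0.23  0.236]
0.272 62 0.494 0.532 [0.212 0.234 0.238]
0.282 67 0.495 0.535 [0.212 0.236 0.24 ]
0.292 88 0.489 0.551 [0.209 0.237 0.242]
0.302 98 0.485 0.552 [0.215 0.24  0.245]
0.312 72 0.485 0.549 [0.224 0.237 0.246]
0.322 47 0.491 0.552 [0.215 0.233 0.237]
0.332 41 0.493 0.555 [0.211 0.233 0.237]
0.342 112 0.494 0.555 [0.207 0.235 0.243]
0.352 192 0.496 0.546 [0.147 0.287 0.377]
0.362 112 0.507 0.548 [0.222 0.323 0.379]
0.372 40 0.509 0.536 [0.205 0.241 0.378]
0.382 26 0.511 0.532 [0.209 0.24  0.243]
0.392 29 0.524 0.546 [0.215 0.224 0.233]
0.402 35 0.523 0.548 [0.221 0.23  0.234]
```

View pics/crop1.png

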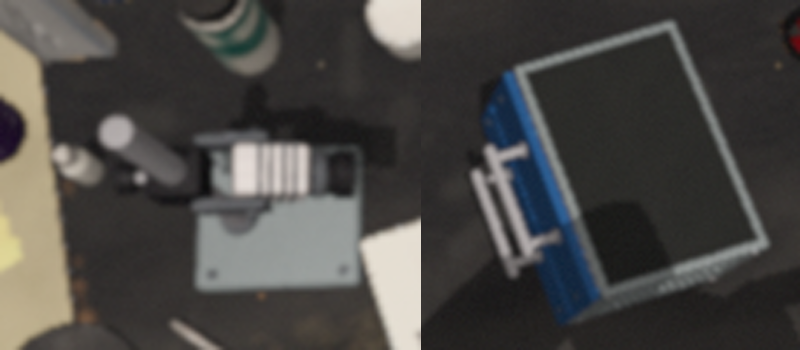

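Run:
```python
from h import *
c=dict(np.load('top.npz'));P=pts(c)
m=(P[...,2]>.1495)&(P[...,2]<.157); m[:, :360]=0; m[240:]=0;m[:120]=0
q=P[m];q=q[(q[:,0]>.4)&(q[:,0]<.73)]
r=cv2.minAreaRect(q[:,:2].astype(np.float32));print(r);print(cv2.boxPoints(r))
m=(P[...,2]>.105)&(P[...,2]<.135);m[:,:325]=0;m[:,400:]=0;m[:150]=0;m[225:]=0
q=P[m]
for lo in np.arange(-.30,-.17,.01):
    g=q[(q[:,1]>=lo)&(q[:,1]<lo+.01)]
    if len(g):print(lo.round(3),len(g),g[:,0].min().round(3),g[:,0].max().round(3),np.median(g[:,2]).round(3))
g=q[q[:,1]>-.225];r=cv2.minAreaRect(g[:,:2].astype(np.float32));print(r)
w=cam('wrist');E=np.linalg.inv(w['extrinsics']);o=get_obs()
T=np.eye(4);T[:3,:3]=R.from_quat(o['tool_rot']).as_matrix();T[:3,3]=o['position']
print('wristcam in tool',(np.linalg.inv(T)@E).round(3),w['camera_matrix'][0])
```

```text
((0.5800414085388184, -0.5403920412063599), (0.2610483169555664, 0.5480150580406189), 4.8326826095581055)
[[ 0.42689717 -0.2783548 ]
 [ 0.47306538 -0.8244216 ]
 [ 0.73318565 -0.8024293 ]
 [ 0.68701744 -0.2563625 ]]
-0.3 1 0.428 0.428 0.119
-0.29 5 0.428 0.674 0.117
-0.28 94 0.428 0.675 0.121
-0.27 112 0.5 0.635 0.122
-0.26 64 0.502 0.681 0.122
-0.25 22 0.492 0.608 0.124
-0.24 91 0.488 0.607 0.125
-0.23 57 0.527 0.616 0.124
((0.5936871767044067, -0.22296486794948578), (0.002618566155433655, 0.043383367359638214), 89.56842803955078)
wristcam in tool [[-0.     0.955  0.296  0.083]
 [ 1.     0.     0.001  0.   ]
 [ 0.001  0.296 -0.955  0.021]
 [ 0.     0.     0.     1.   ]] [324.64871271   0.         276.77181938]
```

```bash
cat >> h.py <<'E'
def go(pos,rot):
    """print the shift (40 mm units) and turn from now to TCP pos, rot (Rotation)"""
    o=get_obs();r=R.from_quat(o['tool_rot'])
    s=r.inv().apply(np.array(pos)-o['position'])/.04;t=(r.inv()*rot).as_rotvec()
    print('t',o['time'],'rows>=',round(np.linalg.norm(s)*40/62.5,1),round(np.linalg.norm(t)/.186,1),'cmd',s.round(3),t.round(3))
def down(yaw): return R.from_euler('z',yaw)*R.from_euler('x',np.pi)
E
python3 -c "
from h import *
go([.552,-.23,.38],down(.085))"
```

```text
t 0.15 rows>= 8.1 1.3 cmd [11.222 -5.742  0.612] [-0.002 -0.     0.242]
```

Emit:
move_arm --commands '[[[1.4,-0.7,0,0,0,0],[2.8,-1.4,0,0,0,0.05],[4.2,-2.1,0,0,0,0.1],[5.6,-2.85,0,0,0,0.15],[7,-3.6,0,0,0,0.2],[8.4,-4.3,0.2,0,0,0.24],[9.8,-5.0,0.4,0,0,0.242],[10.8,-5.5,0.6,0,0,0.242],[11.22,-5.74,0.61,0,0,0.242],[11.22,-5.74,0.61,0,0,0.242],[11.22,-5.74,0.61,0,0,0.242]]]' --claw 0.4

```text
time: 1.52
position: [0.5513, -0.2315, 0.3805]
tool_rot: [0.999, 0.042, -0.0, 0.0]
ft_force: [-0.7, -0.2, -0.3]
grip_width: 0.0263
grip_force: 0.0
```

Run:
```python
from h import *
o=get_obs();print(o['time'],o['position'],R.from_quat(o['tool_rot']).as_matrix()[:,0],o['grip_width'],o['ft_force'])
w=cam('wrist');P=pts(w);cv2.imwrite('pics/w1.png',w['pixels'])
for lo,hi in((.15,.158),(.14,.149),(.112,.13)):
    m=(P[...,2]>lo)&(P[...,2]<hi)&(P[...,0]>.35)&(P[...,0]<.75)&(P[...,1]<-.19)
    q=P[m];print(lo,len(q))
    for x in np.arange(.46,.68,.02):
        g=q[abs(q[:,0]-x)<.004]
        if len(g)>3:print(x.round(2),len(g),np.percentile(g[:,1],[1,50,99]).round(4),g[:,2].mean().round(3))
```

```text
1.525 [ 0.55125876 -0.23151452  0.38052823] [ 9.96509871e-01  8.34736756e-02 -4.71654189e-04] 0.026253111894039723 [-0.74850883 -0.18630329 -0.28742338]
0.15 56328
0.46 337 [-0.4179 -0.4025 -0.3853] 0.152
0.48 462 [-0.4161 -0.3965 -0.3765] 0.152
0.5 16 [-0.4155 -0.4113 -0.3976] 0.152
0.52 287 [-0.4117 -0.3817 -0.3619] 0.152
0.54 1812 [-0.4102 -0.3489 -0.279 ] 0.152
0.56 2352 [-0.4263 -0.3507 -0.2776] 0.152
0.58 2487 [-0.4191 -0.3469 -0.2759] 0.152
0.6 2598 [-0.4123 -0.3422 -0.2738] 0.152
0.62 2737 [-0.4054 -0.338  -0.2719] 0.152
0.64 2890 [-0.3984 -0.3334 -0.2698] 0.152
0.66 3031 [-0.3913 -0.329  -0.2679] 0.152
0.68 3163 [-0.3848 -0.3249 -0.2658] 0.152
0.14 4712
0.52 30 [-0.2771 -0.2752 -0.2722] 0.145
0.54 169 [-0.278  -0.2716 -0.2658] 0.145
0.56 188 [-0.2763 -0.2698 -0.2639] 0.145
0.58 204 [-0.2741 -0.2677 -0.2621] 0.145
0.6 228 [-0.2726 -0.2658 -0.2599] 0.145
0.62 240 [-0.2706 -0.2639 -0.2583] 0.145
0.64 256 [-0.2684 -0.2619 -0.2564] 0.145
0.66 285 [-0.2667 -0.2602 -0.2544] 0.145
0.68 310 [-0.2649 -0.2583 -0.2526] 0.145
0.112 3725
0.5 140 [-0.2526 -0.2355 -0.2291] 0.123
0.52 120 [-0.2377 -0.2327 -0.2276] 0.124
0.54 169 [-0.2662 -0.2319 -0.2252] 0.123
0.56 180 [-0.2827 -0.2304 -0.2238] 0.123
0.58 193 [-0.2625 -0.2282 -0.2215] 0.123
0.6 319 [-0.2606 -0.2306 -0.2201] 0.123
0.62 91 [-0.2588 -0.2267 -0.2195] 0.122
0.64 37 [-0.2568 -0.2565 -0.2562] 0.121
0.66 42 [-0.255  -0.2545 -0.2542] 0.121
0.68 51 [-0.2702 -0.2528 -0.2524] 0.122
```

View pics/w1.png

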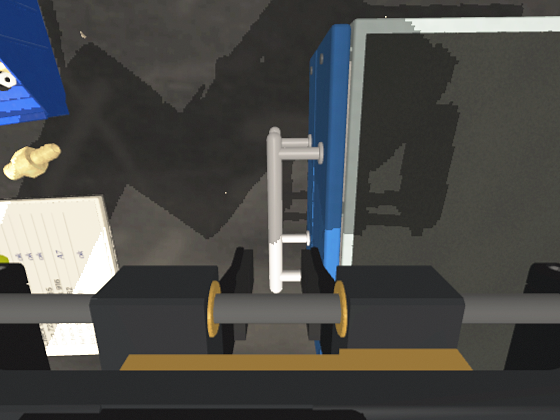

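The wrist view shows the upper handle bar from (275,130) to (275,285), sitting between the opened fingers. The depth puts its centre line at about (0.554, -0.2295) with yaw 0.094. Next I go down and grip it.

```bash
python3 -c "
from h import *
go([.554,-.2295,.287],down(.094))"
```

```text
t 1.575 rows>= 1.5 0.1 cmd [ 0.077 -0.052  2.341] [ 0.001  0.    -0.011]
```

Emit:
move_arm --commands '[[[0.08,-0.05,0.4,0,0,-0.011],[0.08,-0.05,0.9,0,0,-0.011],[0.08,-0.05,1.4,0,0,-0.011],[0.08,-0.05,1.9,0,0,-0.011],[0.08,-0.05,2.34,0,0,-0.011],[0.08,-0.05,2.34,0,0,-0.011],[0.08,-0.05,2.34,0,0,-0.011]]]'

```text
time: 2.45
position: [0.5552, -0.2284, 0.287]
tool_rot: [0.999, 0.048, 0.0, 0.0]
ft_force: [-0.8, -0.4, 0.6]
grip_width: 0.0262
grip_force: 0.0
```

Emit:
move_arm --commands '[[[0,0,0,0,0,0],[0,0,0,0,0,0],[0,0,0,0,0,0],[0,0,0,0,0,0]]]' --claw 1 --squeeze 20

```text
time: 2.95
position: [0.5553, -0.2285, 0.2875]
tool_rot: [0.999, 0.048, 0.001, 0.001]
ft_force: [-0.1, -2.5, 3.4]
grip_width: 0.0104
grip_force: 20.0
```

Emit:
move_arm --commands '[[[0,-0.2,0,0,0,0],[0,-0.6,0,0,0,0],[0,-1.0,0,0,0,0],[0,-1.4,0,0,0,0],[0,-1.8,0,0,0,0],[0,-2.2,0,0,0,0],[0,-2.6,0,0,0,0],[0,-3.0,0,0,0,0],[0,-3.3,0,0,0,0],[0,-3.42,0,0,0,0],[0,-3.42,0,0,0,0],[0,-3.42,0,0,0,0]]]'

```text
time: 4.45
position: [0.5421, -0.0903, 0.2874]
tool_rot: [0.999, 0.048, 0.001, -0.001]
ft_force: [-0.2, 0.6, 6.9]
grip_width: 0.0099
grip_force: 20.0
```

Emit:
move_arm --commands '[[[0,0,0,0,0,0],[0,0,0,0,0,0],[0,0,0,0,0,0]]]' --claw 0.4

```text
time: 4.82
position: [0.5415, -0.0914, 0.2863]
tool_rot: [0.999, 0.048, -0.001, -0.0]
ft_force: [0.3, -0.3, 0.4]
grip_width: 0.025
grip_force: 0.0
```

```bash
python3 -c "
from h import *
go([.558,-.18,.43],down(.094+np.pi/2))"
```

```text
t 4.825 rows>= 2.7 8.4 cmd [ 0.193  2.24  -3.596] [-0.002  0.    -1.569]
```

Emit:
move_arm --commands '[[[0,0,-1,0,0,0],[0,0,-2,0,0,0],[0.05,0.3,-2.8,0,0,-0.18],[0.1,0.6,-3.2,0,0,-0.36],[0.15,1.0,-3.6,0,0,-0.54],[0.19,1.4,-3.6,0,0,-0.72],[0.19,1.8,-3.6,0,0,-0.9],[0.19,2.24,-3.6,0,0,-1.08],[0.19,2.24,-3.6,0,0,-1.26],[0.19,2.24,-3.6,0,0,-1.44],[0.19,2.24,-3.6,0,0,-1.57],[0.19,2.24,-3.6,0,0,-1.57]]]'

```text
time: 6.32
position: [0.5579, -0.1803, 0.4303]
tool_rot: [0.673, 0.739, -0.0, -0.001]
ft_force: [-0.6, 0.2, -0.3]
grip_width: 0.0263
grip_force: 0.0
```

Emit:
move_arm --commands '[[[0,0,0,0,0,0],[0,0,0,0,0,0]]]' --claw -0.3

```text
time: 6.58
position: [0.558, -0.1804, 0.4307]
tool_rot: [0.673, 0.74, 0.0, -0.0]
ft_force: [-0.8, 0.4, -0.3]
grip_width: 0.0388
grip_force: 0.0
```

Run:
```python
from h import *
w=cam('wrist');cv2.imwrite('pics/w2.png',cv2.resize(w['pixels'],(800,600)));P=pts(w)
o=get_obs();print(o['time'],o['position'],o['tool_rot'],o['grip_width'])
m=(P[...,2]>.142)&(P[...,2]<.1495)&(P[...,1]>-.2);q=P[m];r=cv2.minAreaRect(q[:,:2].astype(np.float32));print('front',r)
for x in np.arange(.5,.62,.02):print(x.round(2),np.percentile(q[abs(q[:,0]-x)<.004][:,1],[1,99]).round(4))
```

```text
6.625 [ 0.55805862 -0.18036855  0.43070047] [ 6.73020856e-01  7.39623502e-01 -3.07140266e-07 -4.95334424e-05] 0.04252607747081088
front ((0.5441651344299316, -0.13039565086364746), (0.2565388083457947, 0.01149605493992567), 5.377559185028076)
0.5 [-0.1403 -0.1287]
0.52 [-0.1384 -0.1267]
0.54 [-0.1365 -0.1249]
0.56 [-0.1347 -0.1231]
0.58 [-0.1328 -0.1212]
0.6 [-0.1309 -0.1193]
```

View pics/w2.png

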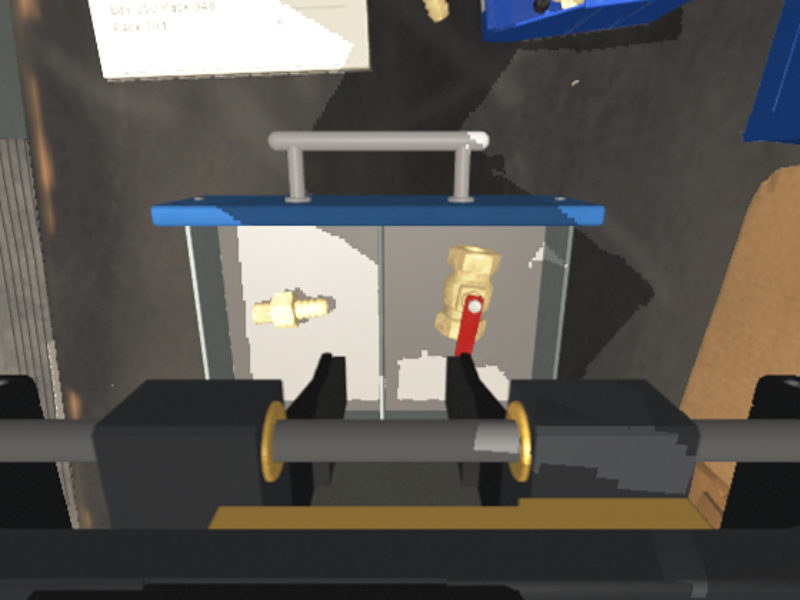

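The drawer is open about 14 cm. The valve is in the right-hand compartment: +y nut at (474,258), lever from (474,305) back to (465,355). The nipple is at left, (290,308). Next I measure the valve's axis and centre.

Run:
```python
from h import *
w=dict(np.load('wrist.npz'));P=pts(w);B=w['pixels'].astype(int)
sub=np.zeros(P.shape[:2],bool);sub[165:250,285:365]=1
red=sub&(B[...,2]>120)&(B[...,1]<70)&(P[...,2]>.115)&(P[...,2]<.14)
q=P[red];r=cv2.minAreaRect(q[:,:2].astype(np.float32));print('lever',len(q),np.median(q[:,2]),r);print(cv2.boxPoints(r))
br=sub&(P[...,2]>.088)&(P[...,2]<.117);br&=~red
q=P[br];print('brass',len(q),np.percentile(q,[1,50,99],axis=0).round(4))
r=cv2.minAreaRect(q[:,:2].astype(np.float32));print(r);print(cv2.boxPoints(r))
fl=sub&(abs(P[...,2]-.079)<.004);print('floor',np.median(P[fl][:,2]))
# profile along candidate axis
for a in (1.45,1.5,1.55,1.6,1.65,1.7,1.75):
    d=np.array([np.cos(a),np.sin(a)]);n=np.array([-d[1],d[0]])
    s=q[:,:2]@d;t=q[:,:2]@n
    # symmetry: centre of t across bins
    bins=np.arange(s.min(),s.max(),.006);c=[]
    for b in bins:
        g=t[(s>=b)&(s<b+.006)]
        if len(g)>5:c.append([g.min(),g.max()])
    c=np.array(c)*1e3;print(a,(s.min()*1e3).round(1),(s.max()*1e3).round(1));print(' mid',c.mean(1).round(1),' wid',(c[:,1]-c[:,0]).round(0))
```

```text
lever 382 0.1239599864113057 ((0.6096978187561035, -0.19939908385276794), (0.041814904659986496, 0.011755197308957577), 87.33349609375)
[[ 0.6028539  -0.22001046]
 [ 0.61459637 -0.22055733]
 [ 0.61654174 -0.17878771]
 [ 0.6047993  -0.17824084]]
brass 1648 [[ 0.5918 -0.2132  0.0912]
 [ 0.6038 -0.1745  0.1069]
 [ 0.627  -0.1525  0.1157]]
((0.6100649833679199, -0.18399815261363983), (0.06252416968345642, 0.036604221910238266), 86.21266174316406)
[[ 0.5897379  -0.21398304]
 [ 0.6262622  -0.21640088]
 [ 0.6303921  -0.15401326]
 [ 0.5938678  -0.15159543]]
floor 0.07803466732546907
1.45 -140.7 -77.3
 mid [-629.5 -628.9 -628.8 -626.1 -627.5 -627.1 -626.8 -626.  -626.5 -626.1
 -626.9]  wid [36. 37. 35. 29. 33. 32. 32. 30. 36. 36. 35.]
1.5 -171.7 -109.1
 mid [-621.9 -621.6 -621.5 -619.7 -621.2 -620.9 -620.8 -621.4 -621.5 -621.5
 -620.5]  wid [36. 37. 35. 29. 33. 32. 32. 28. 36. 37. 35.]
1.55 -202.7 -139.5
 mid [-612.7 -612.9 -612.4 -613.2 -613.1 -613.1 -613.3 -613.1 -614.7 -615.
 -614. ]  wid [36. 36. 36. 31. 33. 32. 32. 27. 36. 37. 34.]
1.6 -233.8 -169.3
 mid [-602.5 -602.2 -602.1 -604.1 -603.6 -603.8 -604.2 -604.8 -606.5 -606.9
 -606.1]  wid [35. 36. 36. 30. 33. 32. 32. 31. 35. 37. 34.]
1.65 -264.3 -198.7
 mid [-590.7 -590.1 -590.3 -591.7 -592.5 -592.9 -593.6 -594.3 -596.6 -597.4
 -596.7]  wid [34. 36. 35. 32. 33. 33. 32. 32. 35. 37. 34.]
1.7 -294.2 -227.6
 mid [-578.3 -576.6 -576.8 -577.7 -579.9 -580.2 -581.3 -583.2 -586.2 -586.3
 -584.8 -572.5]  wid [31. 36. 35. 34. 33. 33. 33. 33. 35. 37. 34.  3.]
1.75 -323.3 -255.9
 mid [-565.8 -561.7 -561.6 -562.8 -566.2 -566.3 -567.7 -570.3 -573.8 -573.6
 -572.3 -560.8]  wid [25. 36. 34. 36. 32. 33. 33. 36. 34. 37. 34.  8.]
```

```bash
python3 -c "
from h import *
go([.610,-.184,.266],down(1.512))"
```

```text
t 6.625 rows>= 2.8 0.8 cmd [-0.213  1.285  4.117] [-0.    -0.     0.153]
```

Emit:
move_arm --commands '[[[-0.1,0.6,0,0,0,0.1],[-0.21,1.28,0.3,0,0,0.153],[-0.21,1.28,0.8,0,0,0.153],[-0.21,1.28,1.4,0,0,0.153],[-0.21,1.28,2.0,0,0,0.153],[-0.21,1.28,2.6,0,0,0.153],[-0.21,1.28,3.2,0,0,0.153],[-0.21,1.28,3.7,0,0,0.153],[-0.21,1.28,4.0,0,0,0.153],[-0.21,1.28,4.12,0,0,0.153],[-0.21,1.28,4.12,0,0,0.153]]]' --claw -0.3

```text
time: 8.0
position: [0.61, -0.1839, 0.2661]
tool_rot: [0.727, 0.686, 0.0, 0.0]
ft_force: [0.3, 0.3, -0.0]
grip_width: 0.0568
grip_force: 0.0
```

Emit:
move_arm --commands '[[[0,0,0,0,0,0],[0,0,0,0,0,0],[0,0,0,0,0,0],[0,0,0,0,0,0],[0,0,0,0,0,0]]]' --claw 1 --squeeze 30

```text
time: 8.62
position: [0.6098, -0.1839, 0.2662]
tool_rot: [0.727, 0.686, -0.0, -0.0]
ft_force: [-0.7, -0.1, 1.6]
grip_width: 0.0258
grip_force: 30.0
```

Emit:
move_arm --commands '[[[0,0,-0.3,0,0,0],[0,0,-0.8,0,0,0],[0,0,-1.3,0,0,0],[0,0,-1.9,0,0,0],[0,0,-2.5,0,0,0],[0,0,-3.1,0,0,0],[0,0,-3.7,0,0,0],[0,0,-4.0,0,0,0],[0,0,-4.0,0,0,0],[0,0,-4.0,0,0,0]]]'

```text
time: 9.88
position: [0.6095, -0.1837, 0.4248]
tool_rot: [0.727, 0.686, -0.0, -0.001]
ft_force: [0.6, -0.6, -2.2]
grip_width: 0.0259
grip_force: 30.0
```

Run:
```python
from h import *
o=get_obs();print(o['time'],o['position'],o['grip_width'],o['grip_force'])
ims=[]
for n in('scene','top'):
    c=cam(n);E=c['extrinsics'];K=c['camera_matrix']
    p=E[:3,:3]@np.array([.505,.25,.2])+E[:3,3];u=int(K[0,0]*p[0]/-p[2]+K[0,2]);v=int(-K[1,1]*p[1]/-p[2]+K[1,2]);print(n,u,v)
    v0,u0=max(v-40,0),max(u-40,0)
    ims.append(cv2.resize(c['pixels'][v0:v0+80,u0:u0+80],(400,400),interpolation=cv2.INTER_CUBIC));print(u0,v0)
    P=pts(c);m=(abs(P[...,0]-.505)<.06)&(P[...,1]>.19)&(P[...,1]<.37)&(P[...,2]>.14)&(P[...,2]<.3);print(m.sum())
    np.save(n+'_cam.npy',P[m]); np.save(n+'_col.npy',c['pixels'][m])
cv2.imwrite('pics/crop2.png',np.hstack(ims))
```

```text
9.875 [ 0.60948086 -0.18369825  0.424836  ] 0.025935461477196064 29.99859561212361
scene 243 183
203 143
703
top 213 231
173 191
962
```

View pics/crop2.png

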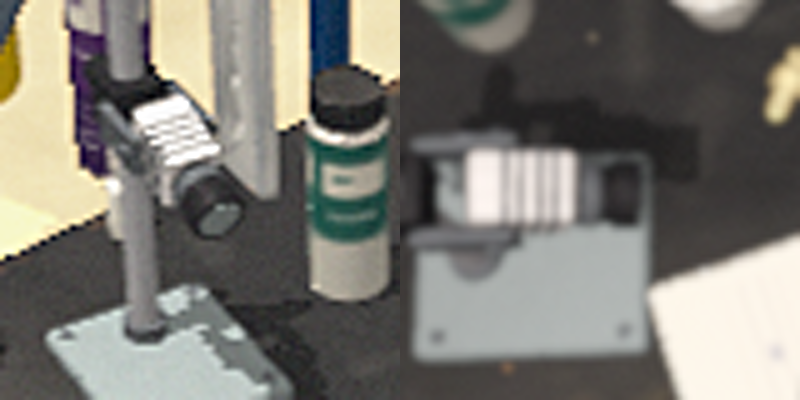

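The scene crop shows the lens's front glass at crop (225,215), which is pixel (248,186). I'm fitting a capped cylinder to the depth of the dark lens tip from both cameras.

Run:
```python
from h import *
from scipy.optimize import least_squares
c=dict(np.load('scene.npz'));Ps=pts(c);print('glass px pts',Ps[184:190:2,246:252:2].reshape(-1,3).round(3).tolist())
S=np.load('scene_cam.npy');T=np.load('top_cam.npy')
def ax(p): 
    cy=np.cos(p[4]);return np.array([np.sin(p[3])*cy,np.cos(p[3])*cy,np.sin(p[4])])  # from front into body (+x lens)
def res(p,Q,rad):
    d=Q-p[:3];a=d@ax(p);r=np.linalg.norm(d-np.outer(a,ax(p)),axis=1)
    e=np.stack([r-rad,-a],1);o=np.maximum(e,0)
    return np.where(e.max(1)>0,np.linalg.norm(o,axis=1),e.max(1))
for name,D in(('scene',[S]),('top',[T]),('both',[S,T])):
  for L in(.018,.028):
    p=np.array([.508,.222,.2,.0,.25])
    for it in range(8):
        Q=np.vstack(D);d=Q-p[:3];a=d@ax(p);r=np.linalg.norm(d-np.outer(a,ax(p)),axis=1)
        Q=Q[(a<L)&(a>-.015)&(r<.03)]
        f=least_squares(lambda p:np.r_[res(p,Q,.020),.01*(p[3]-0)*(name=='scene')],p,loss='soft_l1',f_scale=.0015);p=f.x
    print(name,L,len(Q),p.round(4),'rms',np.sqrt(np.mean(f.fun**2)).round(4))
# body orientation: white camera body top from top camera
col=np.load('top_col.npy').astype(int)
b=T[(T[:,1]>.262)&(T[:,1]<.32)&(T[:,2]>.222)&(col.min(1)>120)]
A=np.c_[b[:,0],b[:,1],np.ones(len(b))];k=np.linalg.lstsq(A,b[:,2],rcond=None)[0];print('body plane',len(b),k,'pitch',np.arctan(k[1]))
print(cv2.minAreaRect(b[:,:2].astype(np.float32)))
```

```text
glass px pts [[0.498, 0.225, 0.214], [0.505, 0.222, 0.213], [0.516, 0.227, 0.205], [0.501, 0.229, 0.203], [0.514, 0.235, 0.194], [0.516, 0.228, 0.196], [0.501, 0.229, 0.195], [0.512, 0.234, 0.187], [0.52, 0.233, 0.184]]
scene 0.018 104 [0.5056 0.2295 0.1974 0.1321 0.3533] rms 0.0026
scene 0.028 129 [0.5056 0.2296 0.197  0.1641 0.3126] rms 0.0028
top 0.018 97 [0.5057 0.2266 0.2015 0.1559 0.0422] rms 0.0018
top 0.028 144 [0.5061 0.2275 0.2007 0.15   0.1211] rms 0.002
both 0.018 199 [0.5062 0.2289 0.1995 0.1198 0.2386] rms 0.0024
both 0.028 278 [0.5059 0.2283 0.1999 0.1614 0.1658] rms 0.0025
body plane 317 [0.06048803 0.14811345 0.16378585] pitch 0.14704439890638515
((0.5180115103721619, 0.2894642949104309), (0.05957713723182678, 0.04392041265964508), 80.16878509521484)
```

```bash
python3 -c "
from h import *
print(get_obs()['q'].round(3))
go([.50,-.14,.39],down(np.pi/2-.05)*R.from_euler('y',1.0))"
```

```text
[-0.468  0.524  1.379  0.     1.242 -0.41 ]
t 9.975 rows>= 2.0 5.4 cmd [ 0.933 -2.796  0.873] [ 0.002  0.999 -0.009]
```

Emit:
move_arm --commands '[[[0.2,-0.6,0,0,0,0],[0.4,-1.2,0,0,0.1,0],[0.6,-1.8,0.2,0,0.25,0],[0.8,-2.4,0.4,0,0.4,0],[0.93,-2.8,0.6,0,0.55,0],[0.93,-2.8,0.87,0,0.7,0],[0.93,-2.8,0.87,0,0.85,0],[0.93,-2.8,0.87,0,1.0,0],[0.93,-2.8,0.87,0,1.0,0],[0.93,-2.8,0.87,0,1.0,0],[0.93,-2.8,0.87,0,1.0,0]]]'

```text
time: 11.35
position: [0.5002, -0.1401, 0.3914]
tool_rot: [0.638, 0.603, 0.348, -0.328]
ft_force: [-0.0, 0.7, -1.5]
grip_width: 0.0258
grip_force: 30.0
```

Run:
```python
from h import *
o=get_obs();print(o['time'],o['position'],o['q'].round(3),o['grip_width'],o['grip_force'])
w=cam('wrist');E=w['extrinsics'];K=w['camera_matrix']
cv2.imwrite('pics/w3.png',cv2.resize(w['pixels'],(800,600)))
p=E[:3,:3]@np.array([.506,.229,.1995])+E[:3,3];print(K[0,0]*p[0]/-p[2]+K[0,2],-K[1,1]*p[1]/-p[2]+K[1,2],-p[2])
```

```text
11.35 [ 0.50024431 -0.14008688  0.39139297] [-0.661  0.523  1.688  0.766  1.629 -0.848] 0.025837701916275813 29.998610951006413
262.39478443623153 147.55312074147685 0.38817619180435453
```

View pics/w3.png

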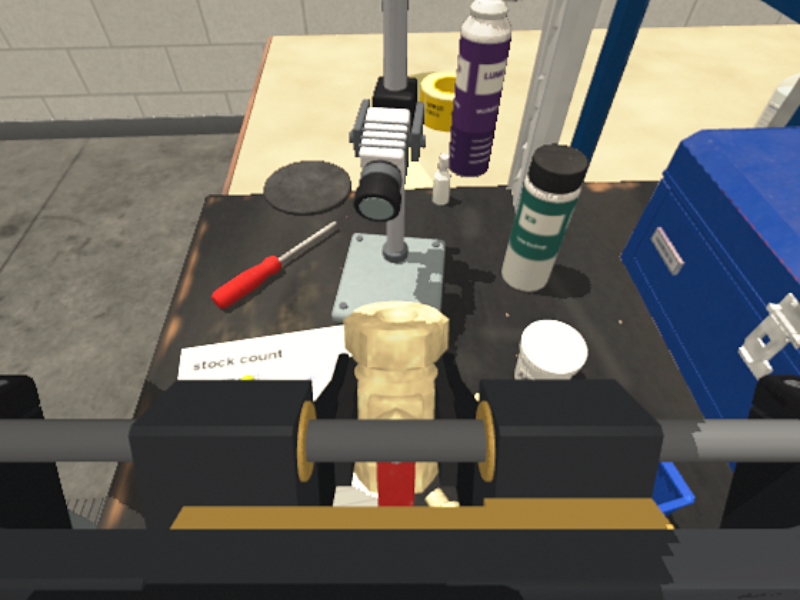

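The wrist view shows the lens glass at (377,207), i.e. (264,145) unscaled, with the valve gripped squarely below it and its end nut at (397,330). Fitting both from this depth image.

Run:
```python
from h import *
from scipy.optimize import least_squares
w=dict(np.load('wrist.npz'));P=pts(w);B=w['pixels'].astype(int)
def ax(p): 
    cy=np.cos(p[4]);return np.array([np.sin(p[3])*cy,np.cos(p[3])*cy,np.sin(p[4])])
def res(p,Q,rad):
    d=Q-p[:3];a=d@ax(p);r=np.linalg.norm(d-np.outer(a,ax(p)),axis=1)
    e=np.stack([r-rad,-a],1);o=np.maximum(e,0)
    return np.where(e.max(1)>0,np.linalg.norm(o,axis=1),e.max(1))
sub=P[105:165,235:300].reshape(-1,3)
for rad in(.020,.0215):
  for L in(.015,.022):
    p=np.array([.506,.229,.1995,.15,.2])
    for it in range(10):
        d=sub-p[:3];a=d@ax(p);r=np.linalg.norm(d-np.outer(a,ax(p)),axis=1)
        Q=sub[(a<L)&(a>-.015)&(r<.03)]
        f=least_squares(res,p,args=(Q,rad),loss='soft_l1',f_scale=.001);p=f.x
    print('lens',rad,L,len(Q),p.round(4),'rms',np.sqrt(np.mean(f.fun**2)).round(4))
# glass plane from grey pixels near the centre
v,u=np.mgrid[139:151,258:271];m=((u-264)**2+(v-145)**2)<6**2;g=P[139:151,258:271][m]
c=g.mean(0);n=np.linalg.svd(g-c)[2][2];n*=np.sign(n[1]);print('glass',c.round(4),n.round(3),'yaw',np.arctan2(n[0],n[1]).round(3),'pitch',np.arcsin(n[2]).round(3))
o=get_obs();r=R.from_quat(o['tool_rot']);t=r.inv().apply((P-o['position']).reshape(-1,3)).reshape(P.shape)
m=(abs(t[...,1])<.03)&(t[...,0]>.014)&(t[...,0]<.05)&(t[...,2]>.12)&(t[...,2]<.2)&(B[...,2]>B[...,0]+25)
q=t[m];print('nut',len(q),np.percentile(q,[1,50,99],axis=0).round(4).tolist())
for x in np.arange(.015,.035,.004):
    g=q[abs(q[:,0]-x)<.002]
    if len(g)>5:print(x.round(3),len(g),'y',g[:,1].min().round(4),g[:,1].max().round(4),'z min',np.percentile(g[:,2],[2,50,98]).round(4))
```

```text
lens 0.02 0.015 813 [0.5066 0.2317 0.1999 0.1749 0.2561] rms 0.0005
lens 0.02 0.022 891 [0.5066 0.2317 0.1998 0.1685 0.2352] rms 0.0009
lens 0.0215 0.015 813 [0.5064 0.2322 0.1983 0.1759 0.2562] rms 0.0006
lens 0.0215 0.022 891 [0.5063 0.2322 0.1981 0.1717 0.2359] rms 0.0009
glass [0.508  0.2307 0.2018] [0.173 0.949 0.265] yaw 0.18 pitch 0.268
nut 3079 [[0.0143, -0.0157, 0.155], [0.0264, 0.0016, 0.1602], [0.0301, 0.0187, 0.1846]]
0.015 159 y -0.013 0.0168 z min [0.1557 0.1582 0.1658]
0.019 534 y -0.0164 0.0192 z min [0.155  0.1566 0.1708]
0.023 593 y -0.0167 0.0196 z min [0.1549 0.1566 0.1791]
0.027 845 y -0.0168 0.0195 z min [0.1551 0.1589 0.1801]
0.031 948 y -0.0149 0.0178 z min [0.1562 0.1676 0.1856]
```

```bash
cat >> h.py <<'E'
lens=np.array([.5065,.2318,.1998]);lx=np.array([np.sin(.175)*np.cos(.256),np.cos(.175)*np.cos(.256),np.sin(.256)])
ly=np.cross([0,0,1],lx);ly/=np.linalg.norm(ly);lz=np.cross(lx,ly)
RF=R.from_matrix(np.c_[lx,-ly,-lz])
def final(d): return lens-d*lx-RF.apply([.0308,.0014,.171])
E
python3 -c "
from h import *
for d in(.18,.10):
    print(final(d),lens-d*lx);go(final(d),RF)
"
```

```text
[ 0.4620767  -0.01140976  0.31184992] [0.47618187 0.06032573 0.15422167]
t 11.4 rows>= 2.5 4.0 cmd [ 0.038 -1.138  3.73 ] [-0.07  -0.741  0.098]
[0.47555143 0.06480103 0.33210695] [0.48965659 0.13653651 0.17447871]
t 11.4 rows>= 3.4 4.0 cmd [ 1.504 -0.911  5.071] [-0.07  -0.741  0.098]
```

Emit:
move_arm --commands '[[[0,-0.2,0.3,-0.01,-0.12,0.02],[0.01,-0.4,0.8,-0.03,-0.27,0.04],[0.02,-0.6,1.4,-0.04,-0.42,0.06],[0.03,-0.8,2.1,-0.06,-0.58,0.08],[0.04,-1.0,2.8,-0.07,-0.7,0.098],[0.04,-1.14,3.4,-0.07,-0.741,0.098],[0.04,-1.14,3.73,-0.07,-0.741,0.098],[0.04,-1.14,3.73,-0.07,-0.741,0.098],[0.04,-1.14,3.73,-0.07,-0.741,0.098]]]'

```text
time: 12.52
position: [0.4627, -0.0122, 0.3122]
tool_rot: [0.76, 0.637, 0.099, -0.082]
ft_force: [-0.3, -0.0, -1.7]
grip_width: 0.0259
grip_force: 30.0
```

```bash
python3 -c "
from h import *
go(final(.10),RF);o=get_obs();print(o['position'],o['q'].round(2),o['grip_force'])
"
```

```text
t 12.525 rows>= 1.3 0.0 cmd [ 2.013 -0.022  0.017] [ 0.001 -0.002 -0.001]
[ 0.46272554 -0.01215649  0.31224356] [-0.34  0.47  1.93  0.35  0.81 -0.42] 29.998548813164234
```

Emit:
move_arm --commands '[[[0.2,0,0,0,0,0],[0.6,0,0,0,0,0],[1.0,0,0,0,0,0],[1.4,0,0,0,0,0],[1.8,0,0,0,0,0],[2.0,0,0,0,0,0],[2.0,0,0,0,0,0],[2.0,0,0,0,0,0],[2.0,0,0,0,0,0],[2.0,0,0,0,0,0]]]'

```text
time: 13.78
position: [0.4755, 0.0643, 0.3322]
tool_rot: [0.76, 0.637, 0.098, -0.083]
ft_force: [0.3, -0.3, -2.0]
grip_width: 0.026
grip_force: 30.0
```

Run:
```python
from h import *
go(final(.10),RF);o=get_obs();print(abs(o['joint_velocities']).max(),o['grip_force'],o['ft_force'])
w=cam('wrist');c=cam('scene');t=cam('top');P=pts(c)
cv2.imwrite('pics/f.png',np.hstack([cv2.resize(w['pixels'],(400,300)),cv2.resize(c['pixels'][120:270,170:370],(400,300))]))
# valve in the lens frame from scene+top+wrist depth (brass-coloured)
M=np.c_[lx,ly,lz]
for n,k in(('scene',c),('top',t),('wrist',w)):
    Q=(pts(k)-lens)@M;B=k['pixels'].astype(int)
    m=(Q[...,0]<-.07)&(Q[...,0]>-.18)&(abs(Q[...,1])<.035)&(abs(Q[...,2])<.03)&(B[...,2]>B[...,0]+25)
    if m.sum()>10:print(n,m.sum(),np.percentile(Q[m],[2,50,98],axis=0).round(4).tolist())
```

```text
t 13.775 rows>= 0.0 0.0 cmd [ 0.01  -0.002  0.005] [-0.001 -0.002 -0.002]
0.0036377673432416704 29.99852285720408 [ 0.30367489 -0.2688899  -1.99474627]
scene 117 [[-0.1764, -0.0066, -0.0137], [-0.1582, 0.0068, 0.0101], [-0.1391, 0.0205, 0.0288]]
top 55 [[-0.1242, -0.0175, -0.0133], [-0.1047, -0.0019, 0.0114], [-0.1021, 0.016, 0.0188]]
wrist 6308 [[-0.1583, -0.0149, -0.0098], [-0.1166, 0.0004, 0.0136], [-0.1, 0.0159, 0.0294]]
```

View pics/f.png

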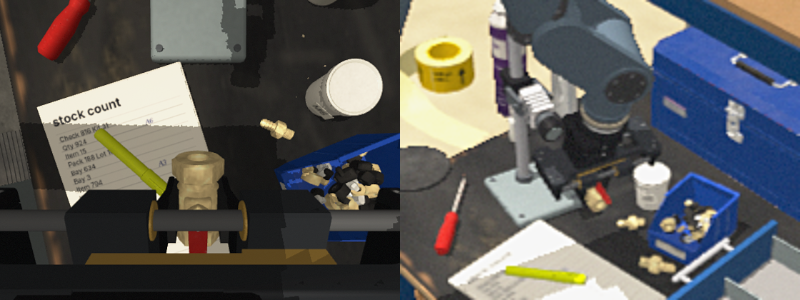

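The pictures show the valve held with its lever up in front of the undisturbed camera. Its port measures 0.10 m from the lens and centred within about 2 mm, so I'm handing in.

```bash
python3 -c "
from rig import *
print(hand_in())"
```

```text
the job is handed in; nothing more can be done
None
```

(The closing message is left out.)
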